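# Point out the uncapped tube to the bench camera and log it

## Task

One tube in the rack has lost its cap and must be discarded: show this to the bench camera, touching no tube nor the beaker. Hold the fingertips two or three centimetres straight above the middle of the open tube for at least two seconds, coming down from well above so that no other tube is pointed at on the way, then do the same above the middle of the open beaker. Then press the button on the logger box fully down, let it come up again and move clear, leaving everything standing where it was; nothing is to be picked up.

Things in the scene. Friction and masses are not known exactly. Their poses are not given: they have to be found in the camera images.
- open_tube: the only tube without a cap: open, off-white plastic, 29 mm outer and 25 mm inner diameter, 106 mm high, so its mouth is 14 mm lower than the caps beside it. Origin: centre of its underside, z up along it. Loose, 20 g, upright in any of the rack's four holes
- open_tube_mouth (a point): centre of the open tube's mouth, level with its rim, about 112 mm above the bench; z up
- tube_a: off-white plastic sample tube with a screw cap of the same plain colour, standing upright in the rack: 29 mm diameter, cap 35 mm diameter, 120 mm high in all. Origin: centre of its underside, z up along it. Loose; not to be touched or pointed at
- tube_b: off-white plastic sample tube with a screw cap of the same plain colour, standing upright in the rack: 29 mm diameter, cap 35 mm diameter, 120 mm high in all. Origin: centre of its underside, z up along it. Loose; not to be touched or pointed at
- tube_c: off-white plastic sample tube with a screw cap of the same plain colour, standing upright in the rack: 29 mm diameter, cap 35 mm diameter, 120 mm high in all. Origin: centre of its underside, z up along it. Loose; not to be touched or pointed at
- cap_a (a point): centre of the top of tube_a's cap, about 126 mm above the bench; z up
- cap_b (a point): the same for tube_b
- cap_c (a point): the same for tube_c
- rack: orange tube rack fixed to the bench, 74 mm (x) by 262 mm (y) by 68 mm high, one row of four holes 62 mm apart along its y (at -93, -31, 31 and 93 mm), one tube in each; origin: centre of its underside, z up
- beaker: open off-white plastic beaker, 90 mm across the rim, 100 mm high, standing loose on the bench to the left or right of the rack; origin: centre of its underside, z up
- beaker_rim (a point): centre of the beaker's mouth, level with its rim, 100 mm above the bench; z up
- logger: white logger box fixed to the bench on the other side of the rack from the beaker, 110 mm (x) by 120 mm (y) by 55 mm high, with a dark strip display on its top and the push button in its top, 22 mm from the middle towards -x; origin: centre of its underside, z up
- log_button_top (a point): centre of the top face of the button's round cap (white, 32 mm diameter, on a grey housing); moves with the cap; pressed straight down
- log_button (a joint): button travel in m: 0 up, 0.006 fully down; a spring returns it; fully down takes about 4 N
- reagent_bottle: bystander: closed bottle with a blue cap, 66 mm diameter, 160 mm high, upright on the bench at the far right (-y); origin: centre of its underside
- tip_box: bystander: closed pipette-tip box, 85 by 125 by 65 mm high, beyond the rack on the left; origin: centre of its underside
- specimen_pot: bystander: closed pot with a white lid, 60 mm diameter, 65 mm high, beyond the rack; origin: centre of its underside
Mind the look-alikes: they are no part of the job. Leave any black, brown or purple look-alike of the open_tube alone.

How it is judged:
On the way, in this order (a step that is already met when the one before it is completed fails the run):
1. the tool point is held just above the open tube for two seconds (horizontal distance between the grasp point and open_tube_mouth below 0.02 m and z of the grasp point in the frame of open_tube_mouth between 0.015 and 0.09 m), for 1.9 s.
2. then just above the middle of the beaker for two seconds (horizontal distance between the grasp point and beaker_rim below 0.025 m and z of the grasp point in the frame of beaker_rim between 0.015 and 0.09 m), for 1.9 s.
3. then the logger's button is pressed down (value of joint log_button above 0.0045 m), for 0.05 s.
At the end, for the whole second after the job is handed in: Button up again (under 1.5 mm of travel); tubes and beaker upright (0.1 rad) and within 6 mm of their starts; bottle, tip box and pot within 20 mm of theirs. Each pointing: grasp point within 20 mm of the tube's axis (beaker 25 mm), 15 to 90 mm above the mouth (distance of each of tube_a, tube_b, tube_c, open_tube, beaker from where it was at the start of the episode below 0.006 m and angle between each of tube_a, tube_b, tube_c, open_tube, beaker's own z axis and vertical below 0.1 rad and distance of each of reagent_bottle, tip_box, specimen_pot from where it was at the start of the episode below 0.02 m and value of joint log_button below 0.0015 m); the robot touches nothing.
It fails at once if a tube or the beaker is touched (contact force between any of the fingers, the arm and tube_a above 0.2 N or contact force between any of the fingers, the arm and tube_b above 0.2 N or contact force between any of the fingers, the arm and tube_c above 0.2 N or contact force between any of the fingers, the arm and open_tube above 0.2 N or contact force between any of the fingers, the arm and beaker above 0.2 N).
It fails at once if another tube is pointed at (grasp point within 12 mm of its axis and less than 60 mm above its cap) ((horizontal distance between the grasp point and cap_a below 0.012 m and z of the grasp point in the frame of cap_a below 0.06 m) or (horizontal distance between the grasp point and cap_b below 0.012 m and z of the grasp point in the frame of cap_b below 0.06 m) or (horizontal distance between the grasp point and cap_c below 0.012 m and z of the grasp point in the frame of cap_c below 0.06 m)).
It fails at once if something loose is lifted, carried or knocked about (distance of any of tube_a, tube_b, tube_c, open_tube, beaker, reagent_bottle, tip_box, specimen_pot from where it was at the start of the episode above 0.03 m).
It also fails if it takes over 56 s, if anything falls off the work surface, if the arm or the gripper's body presses on something with over 40 N, if the wrist force passes 120 N, or if a joint passes its speed limit or range.

## Robot

A 6-joint arm with a two-finger parallel gripper is mounted at the origin on the work surface. World frame = base frame: x ahead of the robot, y to its left, z up, the work surface at z = 0. Lengths are in m, angles in rad, forces in N, time in s.
With the tool pointing down it reaches from about 0.275 to 0.75 m from the base axis. Payload 10.2 kg.
Tool frame: the origin (TCP) lies on the centre line of the jaws, within the pads' length; the fingertips stand 19 mm ahead of it and the grasp point (between the pads) is the TCP; x points along the fingers, y is the direction in which the jaws open and shut, and the axes are right-handed (so a half turn about x gives the same grasp; the last joint's range is limited). The gripper opens to 88 mm and grips with 3 to 60 N. Pads are 18 mm wide; open, the fingers measure 123 mm over their backs; the gripper's body (75 mm by 187 mm) begins 45 mm behind the grasp point.
Start: joints at [-1.482, 0.313, 1.498, -0, 1.331, -0.223], TCP at [0.161, -0.5, 0.258] pointing down, gripper open.
Joint ranges: [-2.94, 2.94], [-0.97, 2.17], [0.19, 2.56], [-1.23, 4.37], [0.02, 3.11], [-2.88, 2.88]. Speed limits (rad/s): [2.39, 2.39, 3.01, 3.14, 3.14, 3.14].

## Interface

Orientations are given as a unit quaternion [x, y, z, w].
In Python, from bench import readout, viewer, r gives the robot as it stands.
- The arm moves only by the shell command python3 -m crank 'ROWS' [FORCE]. ROWS is JSON, a list of rows, each a list of 3 entries, a list of its own where there are three numbers: the turn, a rotation vector about the tool's x, y, z in degrees, then the shift along the tool's x, y, z in m, then the finger opening in m, from 0 to 0.0881. A call has 1 to 8 rows; each row is the pose to reach, as a shift and turn from the pose measured when the call began, along the tool's axes at that moment; what a row does not reach only later rows make up. A row lasts 1/12 s, in which the tool goes at most 41.7 mm and 7.16 degrees, less where a joint would pass 70% of its speed; a pose out of reach is approached as far as the arm can. A call with a gripper value outside its range is refused whole. The fingers move at their own pace and stop on an object; FORCE is the grip in N (left out, the last holds). Time passes only in rows, so rows that repeat a pose let the fingers close. It gives the time, the measured TCP pose, the force and the opening at its end, in the units of the state.
- readout.sense(): the state, without advancing time (a new reading comes with each control period).
- viewer.camera(name): name is "side" or "top" or "wrist"; returns (picture, depth): 420x560x3 uint8, blue, green, red; 420x560 float32, m along the optical axis (not along the pixel's ray), 0 where there is no reading.
- viewer.get_calibration(name): a dict with "mtx" (3x3 intrinsics, pixels), "view" (4x4, takes a point from world to camera coordinates). Camera axes: x right, y down, z forward; pixel columns grow to the right and rows downward; lengths in m; the calibration is good to about 2 mm. A picture is of the moment at which its call begins: read the wrist's pose just before it. get_calibration takes no time and is no camera call; for the wrist camera it gives the pose at the moment of the call.
- r.job_done(): hands the job in, once; it reports no verdict.
The state is a dict: "time_s": time; "q": joint angles; "qvel": joint speeds; "tau": joint torques, N m; "position": TCP position; "tcp_rot": TCP orientation; "contact_force": force on the tool from outside, world axes, zero at the start; "torque": the same for the moment, N m; "gripper_width": finger opening in m.
Only numpy, scipy, OpenCV 4.12 (cv2) and the standard library are available. Lean on these libraries where they do the work, as an engineer would, in place of code of your own. Each camera call takes 0.05 s, during which the arm holds its last target. There are 200 camera calls.

## Working session

There is one attempt and no reset: what is moved stays moved. The work goes in short steps, Python scripts to look and compute and a shell command to move; the robot and the scene stay as the last step left them, time stands still between calls to the robot, and variables do not carry over. Pictures are saved under pics/ and viewed, about 8 in all and at most 12, crops included, and the job is handed in when it is done.

```bash
mkdir -p pics; ls; python3 - <<'E'
from bench import readout, viewer, r
import cv2,numpy as np
s=readout.sense();print({k:np.round(s[k],3).tolist() for k in('time_s','q','position','tcp_rot','gripper_width','contact_force')})
for n in('top','side'):
    p,d=viewer.camera(n);cv2.imwrite(f'pics/{n}0.png',p);np.save(f'pics/{n}0.npy',d)
    c=viewer.get_calibration(n);np.savez(f'pics/{n}0.npz',mtx=c['mtx'],view=c['view']);print(n,np.round(c['view'],2).tolist())
E
```

```text
pics
{'time_s': 0.0, 'q': [-1.482, 0.313, 1.498, -0.0, 1.331, -0.223], 'position': [0.161, -0.499, 0.257], 'tcp_rot': [0.699, 0.11, -0.699, 0.109], 'gripper_width': 0.088, 'contact_force': [0.751, 0.209, -0.3]}
top [[0.0, -1.0, -0.03, -0.09], [-1.0, -0.0, -0.09, 0.61], [0.09, 0.03, -1.0, 1.07], [0.0, 0.0, 0.0, 1.0]]
side [[-0.95, -0.3, -0.01, 0.54], [-0.21, 0.7, -0.68, 0.26], [0.22, -0.65, -0.73, 0.82], [0.0, 0.0, 0.0, 1.0]]
```

View pics/top0.png

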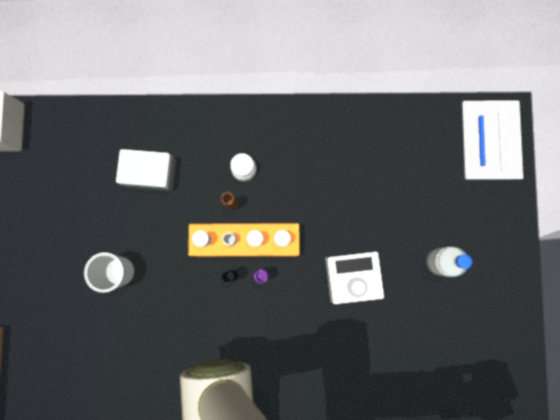

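View pics/side0.png

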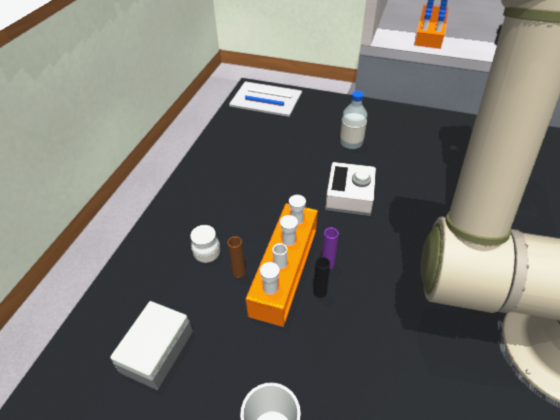

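The top picture shows the rack, with its open tube second from the left at (229,239). The beaker rim is at about (103,273) and the button at (358,288). Dark look-alikes stand near the rack. The side view agrees with this. Next I'll enlarge the details and project them at the known heights.

```bash
cat > h.py <<'E'
import numpy as np
def ray(c,u,v,z):
    V=np.asarray(c['view']);R,t=V[:3,:3],V[:3,3];o=-R.T@t
    d=R.T@np.linalg.inv(c['mtx'])@[u,v,1];return o+d*(z-o[2])/d[2]
def dep(c,u,v,D):
    V=np.asarray(c['view']);return V[:3,:3].T@(D*np.linalg.inv(c['mtx'])@[u,v,1]-V[:3,3])
E
python3 - <<'E'
import cv2,numpy as np
from h import *
c=np.load('pics/top0.npz');D=np.load('pics/top0.npy');p=cv2.imread('pics/top0.png')
for n,u,v,z in [('open',229,239,.112),('capL',201,239,.126),('c3',256,239,.126),('c4',283,239,.126),('beaker',103,273,.1),('button',358,287,.065),('purple',261,276,.1),('black',230,276,.1),('brown',228,199,.1)]:
    print(n,ray(c,u,v,z).round(3),dep(c,u,v,D[v,u]).round(3))
a=cv2.resize(p[215:305,180:310],None,fx=6,fy=6,interpolation=2)
cv2.imwrite('pics/a.png',a)
b=np.hstack([cv2.resize(p[q:q+70,w:w+66],None,fx=6,fy=6,interpolation=2) for q,w in((240,75),(245,325))]);cv2.imwrite('pics/b.png',b)
E
```

```text
open [0.559 0.013 0.112] [0.564 0.027 0.011]
capL [0.558 0.075 0.126] [0.558 0.075 0.126]
c3 [ 0.559 -0.05   0.126] [ 0.559 -0.05   0.125]
c4 [ 0.559 -0.111  0.126] [ 0.559 -0.111  0.125]
beaker [0.48  0.307 0.1  ] [0.477 0.34  0.022]
button [ 0.449 -0.287  0.065] [ 0.45  -0.285  0.079]
purple [ 0.475 -0.06   0.1  ] [ 0.472 -0.054  0.001]
black [0.475 0.011 0.1  ] [0.471 0.024 0.001]
brown [0.653 0.019 0.1  ] [0.663 0.028 0.028]
```

View pics/a.png

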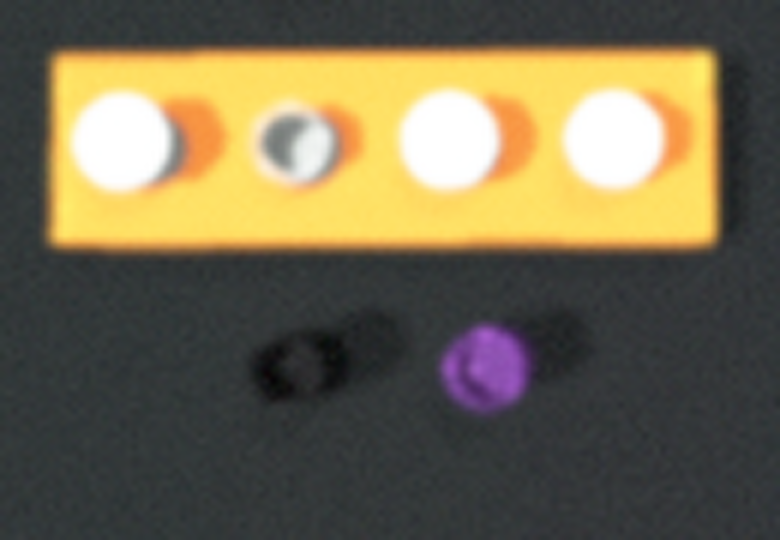

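View pics/b.png

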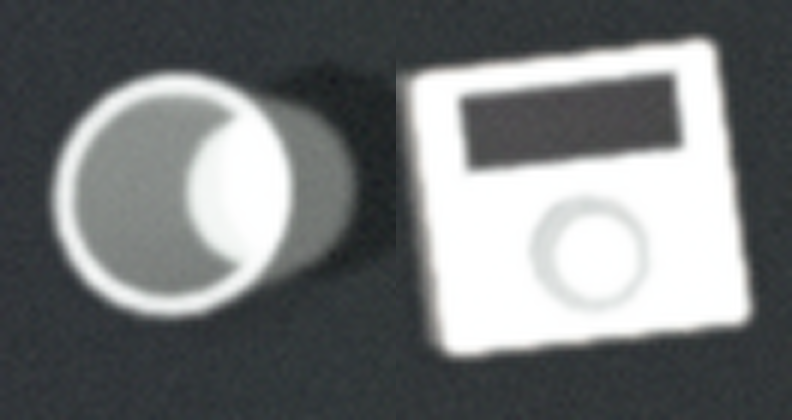

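Enlarged, the open tube's mouth is at (229.5,238.8), halfway between its capped neighbours. The beaker rim centre is at (103.7,272.5) and the button cap at (358.6,288). The heights match: caps 0.126, spacing 62 mm.

```bash
cat >> h.py <<'E'
from scipy.spatial.transform import Rotation as Ro
def go(*T):
    from bench import readout
    s=readout.sense();R=Ro.from_quat(s['tcp_rot'])
    print('t',s['time_s'],'p',np.round(s['position'],4),'F',np.round(s['contact_force'],1),'w',round(float(s['gripper_width']),4),'R',R.as_matrix().round(3).tolist())
    for t in T: print(t,'shift',R.inv().apply(np.array(t)-s['position']).round(4))
E
python3 - <<'E'
from h import *
c=np.load('pics/top0.npz');D=np.load('pics/top0.npy')
print(ray(c,229.5,238.8,.112),ray(c,103.7,272.5,.1),ray(c,358.6,288,.079),[dep(c,u,v,D[v,u])[2] for u,v in((358,288),(359,289),(360,287))])
go([.559,.012,.28])
E
```

```text
[0.55963026 0.0122252  0.112     ] [0.48098156 0.30580955 0.1       ] [ 0.44791683 -0.28602786  0.079     ] [np.float64(0.07827782539623615), np.float64(0.07632279861483866), np.float64(0.07447744768971777)]
t 0.1 p [ 0.161  -0.4995  0.2572] F [ 0.5  0.2 -1. ] w 0.0878 R [[-0.0, 0.307, -0.952], [0.001, -0.952, -0.307], [-1.0, -0.001, -0.0]]
[0.559, 0.012, 0.28] shift [-0.0222 -0.3648 -0.5357]
```

```bash
python3 -m crank '[[[0,0,0],[-0.022,-0.022,-0.033],0],[[0,0,0],[-0.022,-0.045,-0.066],0],[[0,0,0],[-0.022,-0.067,-0.099],0],[[0,0,0],[-0.022,-0.09,-0.132],0],[[0,0,0],[-0.022,-0.112,-0.165],0],[[0,0,0],[-0.022,-0.135,-0.198],0],[[0,0,0],[-0.022,-0.157,-0.231],0],[[0,0,0],[-0.022,-0.18,-0.264],0]]' 10; python3 -c "
from h import *
go([.559,.012,.28])"
```

```text
time_s: 0.77
position: [0.3578, -0.2454, 0.2794]
tcp_rot: [0.699, 0.11, -0.699, 0.109]
contact_force: [0.5, -1.2, -1.1]
gripper_width: 0.0372
t 0.7667 p [ 0.3578 -0.2454  0.2794] F [ 0.5 -1.2 -1.1] w 0.0372 R [[-0.0, 0.306, -0.952], [0.001, -0.952, -0.306], [-1.0, -0.001, -0.0]]
[0.559, 0.012, 0.28] shift [-0.0003 -0.1834 -0.2704]
```

```bash
python3 -m crank '[[[0,0,0],[0,-0.023,-0.034],0],[[0,0,0],[0,-0.046,-0.068],0],[[0,0,0],[0,-0.069,-0.102],0],[[0,0,0],[0,-0.092,-0.136],0],[[0,0,0],[0,-0.115,-0.17],0],[[0,0,0],[0,-0.138,-0.204],0],[[0,0,0],[0,-0.161,-0.238],0],[[0,0,0],[0,-0.183,-0.27],0]]'; python3 -c "
from h import *
go([.5595,.0122,.28])
from bench import viewer
import cv2
p,d=viewer.camera('wrist');c=viewer.get_calibration('wrist');cv2.imwrite('pics/w.png',p);np.save('pics/w.npy',d);np.savez('pics/w.npz',**{k:c[k] for k in('mtx','view')})
for n,P in dict(open=[.5596,.0122,.112],c=[.559,-.05,.126],cl=[.558,.075,.126]).items():
  q=c['mtx']@(np.array(c['view'])@[*P,1])[:3];print(n,(q/q[2]).round(1))
"
```

```text
time_s: 1.43
position: [0.5596, 0.0138, 0.2794]
tcp_rot: [-0.698, -0.11, 0.699, -0.109]
contact_force: [0.6, -1.2, 0.0]
gripper_width: 0.0007
t 1.4333 p [0.5596 0.0138 0.2794] F [ 0.6 -1.2  0. ] w 0.0007 R [[-0.001, 0.307, -0.952], [0.001, -0.952, -0.307], [-1.0, -0.001, 0.0]]
[0.5595, 0.0122, 0.28] shift [-0.0006  0.0014  0.0006]
open [284.3 197.7   1. ]
c [358.7 226.4   1. ]
cl [206.2 179.3   1. ]
```

View pics/w.png

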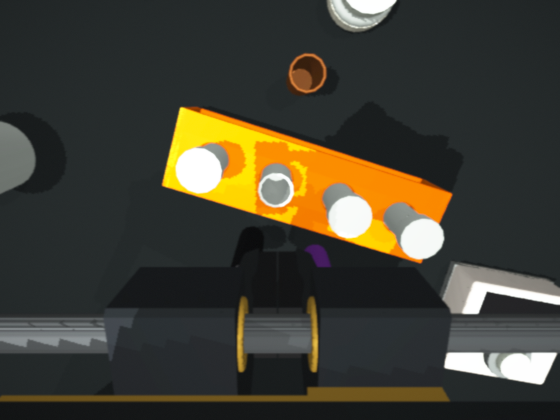

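The wrist view shows the open mouth at (276,190) with its neighbours capped. That is about 8 px off the prediction, and the arm may have still been settling. I'll repeat it at rest.

```bash
python3 -c "
from h import *
go([.5595,.0122,.28])
from bench import viewer
import cv2
c=viewer.get_calibration('wrist');p,d=viewer.camera('wrist')
go([.5595,.0122,.28])
for n,P in dict(open=[.5596,.0122,.112],c=[.559,-.05,.126],cl=[.558,.075,.126]).items():
  q=c['mtx']@(np.array(c['view'])@[*P,1])[:3];print(n,(q/q[2]).round(1))
g=cv2.cvtColor(p,6);_,b=cv2.threshold(cv2.bitwise_and(p[:,:,0],g),170,255,0)
for k in cv2.connectedComponentsWithStats(b)[2:4][0:1]: pass
n,l,st,ce=cv2.connectedComponentsWithStats(b)
for i in range(1,n):
  if st[i,4]>150: print(st[i],ce[i].round(1),'z.112',ray(c,*ce[i],.112).round(4),'z.126',ray(c,*ce[i],.126).round(4))
"
```

```text
t 1.4833 p [0.5619 0.0181 0.2787] F [-0.5  4.3 -1.6] w 0.0007 R [[0.0, 0.31, -0.951], [0.004, -0.951, -0.31], [-1.0, -0.003, -0.001]]
[0.5595, 0.0122, 0.28] shift [-0.0013  0.0048  0.0041]
t 1.5333 p [0.5603 0.0153 0.2786] F [-0.5 -1.1  0.3] w 0.0002 R [[-0.001, 0.311, -0.95], [0.002, -0.95, -0.311], [-1.0, -0.003, 0.0]]
[0.5595, 0.0122, 0.28] shift [-0.0014  0.0027  0.0017]
open [284.3 197.7   1. ]
c [358.7 226.4   1. ]
cl [206.2 179.3   1. ]
[334   0  46  30 404] [350.5  16.3] z.112 [0.7018 0.0094 0.112 ] z.126 [0.6983 0.0109 0.126 ]
[349   0  56  19 786] [375.8   7.4] z.112 [ 0.7128 -0.0057  0.112 ] z.126 [ 0.7087 -0.0035  0.126 ]
[ 181  152   46   46 1622] [203.4 174.6] z.112 [0.5575 0.0799 0.112 ] z.126 [0.5608 0.078  0.126 ]
[263 177  35  35 358] [281.6 191.8] z.112 [0.5636 0.0158 0.112 ] z.126 [0.5667 0.017  0.126 ]
[ 333  200   43   43 1414] [354.1 221.4] z.112 [ 0.5585 -0.0493  0.112 ] z.126 [ 0.5618 -0.0451  0.126 ]
[ 405  224   43   40 1354] [425.9 243.6] z.112 [ 0.559  -0.1141  0.112 ] z.126 [ 0.5623 -0.1067  0.126 ]
[ 467  286   93   28 1033] [504.8 298.9] z.112 [ 0.533  -0.2015  0.112 ] z.126 [ 0.5375 -0.19    0.126 ]
[ 446  353  114   36 2613] [506.3 367.6] z.112 [ 0.4692 -0.2364  0.112 ] z.126 [ 0.4768 -0.2232  0.126 ]
```

The arm was still settling. Both cameras now agree to about 4 mm, well inside the 20 mm tolerance. I'll descend straight down.

```bash
python3 -m crank '[[[0,0,0],[0.015,0,0],0],[[0,0,0],[0.035,0,0],0],[[0,0,0],[0.06,0,0],0],[[0,0,0],[0.085,0,0],0],[[0,0,0],[0.105,0,0],0],[[0,0,0],[0.116,0,0],0],[[0,0,0],[0.121,0,0],0],[[0,0,0],[0.121,0,0],0]]'; python3 -c "
from h import *
go([.561,.014,.156])"
```

```text
time_s: 2.2
position: [0.5599, 0.0153, 0.1572]
tcp_rot: [-0.698, -0.112, 0.699, -0.11]
contact_force: [0.1, -0.1, -0.6]
gripper_width: 0.0003
t 2.2 p [0.5599 0.0153 0.1572] F [ 0.1 -0.1 -0.6] w 0.0003 R [[-0.002, 0.311, -0.95], [0.002, -0.95, -0.311], [-1.0, -0.003, 0.001]]
[0.561, 0.014, 0.156] shift [ 0.0011  0.0016 -0.0007]
```

Hold for more than 2 s (4 × 8 rows = 2.7 s).

```bash
python3 -m crank '[[[0,0,0],[0,0.001,0],0],[[0,0,0],[0,0.001,0],0],[[0,0,0],[0,0.001,0],0],[[0,0,0],[0,0.001,0],0],[[0,0,0],[0,0.001,0],0],[[0,0,0],[0,0.001,0],0],[[0,0,0],[0,0.001,0],0],[[0,0,0],[0,0.001,0],0]]'
python3 -m crank '[[[0,0,0],[0,0,0],0],[[0,0,0],[0,0,0],0],[[0,0,0],[0,0,0],0],[[0,0,0],[0,0,0],0],[[0,0,0],[0,0,0],0],[[0,0,0],[0,0,0],0],[[0,0,0],[0,0,0],0],[[0,0,0],[0,0,0],0]]'
python3 -m crank '[[[0,0,0],[0,0,0],0],[[0,0,0],[0,0,0],0],[[0,0,0],[0,0,0],0],[[0,0,0],[0,0,0],0],[[0,0,0],[0,0,0],0],[[0,0,0],[0,0,0],0],[[0,0,0],[0,0,0],0],[[0,0,0],[0,0,0],0]]'
python3 -m crank '[[[0,0,0],[0,0,0],0],[[0,0,0],[0,0,0],0],[[0,0,0],[0,0,0],0],[[0,0,0],[0,0,0],0],[[0,0,0],[0,0,0],0],[[0,0,0],[0,0,0],0],[[0,0,0],[0,0,0],0],[[0,0,0],[0,0,0],0]]'
python3 -c "
from h import *
go([.561,.014,.28],[.481,.306,.28])"
```

```text
time_s: 2.87
position: [0.5602, 0.0144, 0.1572]
tcp_rot: [-0.698, -0.112, 0.699, -0.11]
contact_force: [0.5, 0.2, 0.6]
gripper_width: 0.0007
time_s: 3.53
position: [0.5602, 0.0144, 0.1572]
tcp_rot: [-0.698, -0.112, 0.699, -0.11]
contact_force: [0.8, -0.3, -0.5]
gripper_width: 0.0002
time_s: 4.2
position: [0.5602, 0.0144, 0.1572]
tcp_rot: [-0.698, -0.112, 0.699, -0.11]
contact_force: [0.3, -0.2, -0.2]
gripper_width: 0.0009
time_s: 4.87
position: [0.5602, 0.0144, 0.1572]
tcp_rot: [-0.698, -0.112, 0.699, -0.11]
contact_force: [-0.2, -0.7, -0.6]
gripper_width: 0.0005
t 4.8667 p [0.5602 0.0144 0.1572] F [-0.2 -0.7 -0.6] w 0.0005 R [[-0.002, 0.311, -0.95], [0.002, -0.95, -0.311], [-1.0, -0.003, 0.001]]
[0.561, 0.014, 0.28] shift [-0.1228  0.0002 -0.0005]
[0.481, 0.306, 0.28] shift [-0.1219 -0.3022 -0.0152]
```

```bash
python3 -m crank '[[[0,0,0],[-0.015,0,0],0],[[0,0,0],[-0.035,0,0],0],[[0,0,0],[-0.06,0,0],0],[[0,0,0],[-0.085,0,0],0],[[0,0,0],[-0.105,0,0],0],[[0,0,0],[-0.118,0,0],0],[[0,0,0],[-0.124,0,0],0],[[0,0,0],[-0.124,0,0],0]]'; python3 -c "
from h import *
go([.481,.306,.28])"
```

```text
time_s: 5.53
position: [0.5607, 0.014, 0.2822]
tcp_rot: [0.698, 0.112, -0.698, 0.111]
contact_force: [-0.0, 0.1, -0.4]
gripper_width: 0.0002
t 5.5333 p [0.5607 0.014  0.2822] F [-0.   0.1 -0.4] w 0.0002 R [[-0.0, 0.311, -0.95], [0.002, -0.95, -0.311], [-1.0, -0.002, -0.0]]
[0.481, 0.306, 0.28] shift [ 0.0028 -0.3023 -0.015 ]
```

Next the beaker, passing over cap_a at z = 0.28, which is 154 mm above the caps.

```bash
python3 -m crank '[[[0,0,0],[0,-0.04,-0.002],0],[[0,0,0],[0,-0.08,-0.004],0],[[0,0,0],[0,-0.12,-0.006],0],[[0,0,0],[0,-0.16,-0.008],0],[[0,0,0],[0,-0.2,-0.01],0],[[0,0,0],[0,-0.24,-0.012],0],[[0,0,0],[0,-0.27,-0.014],0],[[0,0,0],[0,-0.29,-0.015],0]]'
python3 -m crank '[[[0,0,0],[0,0,0],0],[[0,0,0],[0,0,0],0],[[0,0,0],[0,0,0],0]]'
python3 -c "
from h import *
from bench import viewer
import cv2
go([.481,.306,.145])
c=viewer.get_calibration('wrist');p,d=viewer.camera('wrist');cv2.imwrite('pics/w2.png',p)
q=c['mtx']@(np.array(c['view'])@[.481,.306,.1,1])[:3];print((q/q[2]).round(1))
np.savez('pics/w2.npz',**{k:c[k] for k in('mtx','view')})"
```

```text
time_s: 6.2
position: [0.4833, 0.297, 0.2814]
tcp_rot: [-0.697, -0.113, 0.699, -0.111]
contact_force: [0.4, 0.1, -0.5]
gripper_width: 0.0002
time_s: 6.45
position: [0.4835, 0.2961, 0.2805]
tcp_rot: [-0.697, -0.112, 0.699, -0.111]
contact_force: [-0.1, -0.6, 0.2]
gripper_width: 0.0002
t 6.45 p [0.4835 0.2961 0.2805] F [-0.1 -0.6  0.2] w 0.0002 R [[-0.004, 0.313, -0.95], [0.001, -0.95, -0.313], [-1.0, -0.002, 0.003]]
[0.481, 0.306, 0.145] shift [ 0.1356 -0.0099 -0.0012]
[266.1 187.4   1. ]
```

View pics/w2.png

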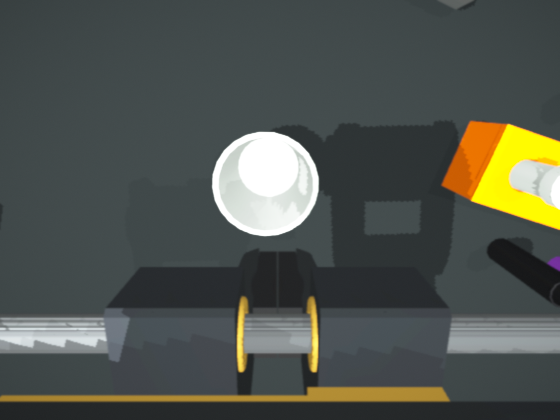

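The beaker rim is centred at (265.5,184) against a predicted (266,187), so they agree to about 3 mm.

```bash
python3 -m crank '[[[0,0,0],[0.015,-0.01,-0.002],0],[[0,0,0],[0.04,-0.01,-0.002],0],[[0,0,0],[0.07,-0.01,-0.002],0],[[0,0,0],[0.095,-0.01,-0.002],0],[[0,0,0],[0.115,-0.01,-0.002],0],[[0,0,0],[0.128,-0.01,-0.002],0],[[0,0,0],[0.135,-0.01,-0.002],0],[[0,0,0],[0.135,-0.01,-0.002],0]]'
python3 -m crank '[[[0,0,0],[0,0,0],0],[[0,0,0],[0,0,0],0],[[0,0,0],[0,0,0],0],[[0,0,0],[0,0,0],0],[[0,0,0],[0,0,0],0],[[0,0,0],[0,0,0],0],[[0,0,0],[0,0,0],0],[[0,0,0],[0,0,0],0]]'
python3 -m crank '[[[0,0,0],[0,0,0],0],[[0,0,0],[0,0,0],0],[[0,0,0],[0,0,0],0],[[0,0,0],[0,0,0],0],[[0,0,0],[0,0,0],0],[[0,0,0],[0,0,0],0],[[0,0,0],[0,0,0],0],[[0,0,0],[0,0,0],0]]'
python3 -m crank '[[[0,0,0],[0,0,0],0],[[0,0,0],[0,0,0],0],[[0,0,0],[0,0,0],0],[[0,0,0],[0,0,0],0],[[0,0,0],[0,0,0],0],[[0,0,0],[0,0,0],0],[[0,0,0],[0,0,0],0],[[0,0,0],[0,0,0],0]]'
python3 -m crank '[[[0,0,0],[0,0,0],0],[[0,0,0],[0,0,0],0],[[0,0,0],[0,0,0],0],[[0,0,0],[0,0,0],0],[[0,0,0],[0,0,0],0],[[0,0,0],[0,0,0],0],[[0,0,0],[0,0,0],0],[[0,0,0],[0,0,0],0]]'
python3 -m crank '[[[0,0,0],[-0.015,0,0],0],[[0,0,0],[-0.04,0,0],0],[[0,0,0],[-0.07,0,0],0],[[0,0,0],[-0.1,0,0],0],[[0,0,0],[-0.12,0,0],0],[[0,0,0],[-0.132,0,0],0],[[0,0,0],[-0.138,0,0],0],[[0,0,0],[-0.138,0,0],0]]'
python3 -c "
from h import *
go([.448,-.286,.28])"
```

```text
time_s: 7.17
position: [0.482, 0.305, 0.1446]
tcp_rot: [-0.696, -0.111, 0.7, -0.111]
contact_force: [0.2, 0.4, -0.5]
gripper_width: 0.0007
time_s: 7.83
position: [0.482, 0.305, 0.1447]
tcp_rot: [-0.696, -0.112, 0.7, -0.111]
contact_force: [0.7, 0.0, -0.6]
gripper_width: 0.0005
time_s: 8.5
position: [0.482, 0.305, 0.1447]
tcp_rot: [-0.696, -0.112, 0.7, -0.111]
contact_force: [-0.8, 0.0, -0.4]
gripper_width: 0.0006
time_s: 9.17
position: [0.482, 0.305, 0.1446]
tcp_rot: [-0.696, -0.112, 0.7, -0.111]
contact_force: [0.4, -0.1, -0.3]
gripper_width: 0.0004
time_s: 9.83
position: [0.482, 0.305, 0.1446]
tcp_rot: [-0.696, -0.112, 0.7, -0.111]
contact_force: [0.4, 0.5, 0.1]
gripper_width: 0.0003
time_s: 10.5
position: [0.483, 0.3051, 0.2836]
tcp_rot: [-0.697, -0.112, 0.699, -0.111]
contact_force: [0.4, -0.2, -0.6]
gripper_width: 0.0008
t 10.5 p [0.483  0.3051 0.2836] F [ 0.4 -0.2 -0.6] w 0.0008 R [[-0.004, 0.31, -0.951], [0.001, -0.951, -0.31], [-1.0, -0.002, 0.003]]
[0.448, -0.286, 0.28] shift [0.0032 0.551  0.2168]
```

```bash
python3 -m crank '[[[0,0,0],[0,0.035,0.014],0],[[0,0,0],[0,0.07,0.028],0],[[0,0,0],[0,0.105,0.042],0],[[0,0,0],[0,0.14,0.056],0],[[0,0,0],[0,0.175,0.07],0],[[0,0,0],[0,0.21,0.084],0],[[0,0,0],[0,0.245,0.098],0],[[0,0,0],[0,0.28,0.11],0]]'
python3 -c "
from h import *
go([.448,-.286,.28])"
```

```text
time_s: 11.17
position: [0.4644, 0.0031, 0.2823]
tcp_rot: [-0.697, -0.112, 0.7, -0.11]
contact_force: [-0.7, 0.4, 0.2]
gripper_width: 0.0004
t 11.1667 p [0.4644 0.0031 0.2823] F [-0.7  0.4  0.2] w 0.0004 R [[-0.005, 0.311, -0.951], [0.001, -0.951, -0.311], [-1.0, -0.003, 0.005]]
[0.448, -0.286, 0.28] shift [0.002  0.2698 0.1054]
```

```bash
python3 -m crank '[[[0,0,0],[0,0.035,0.014],0],[[0,0,0],[0,0.07,0.028],0],[[0,0,0],[0,0.105,0.042],0],[[0,0,0],[0,0.14,0.056],0],[[0,0,0],[0,0.175,0.07],0],[[0,0,0],[0,0.21,0.084],0],[[0,0,0],[0,0.245,0.096],0],[[0,0,0],[0,0.27,0.105],0]]'
python3 -m crank '[[[0,0,0],[0,0,0],0],[[0,0,0],[0,0,0],0],[[0,0,0],[0,0,0],0]]'
python3 -c "
from h import *
from bench import viewer
import cv2
go([.448,-.286,.11])
c=viewer.get_calibration('wrist');p,d=viewer.camera('wrist');cv2.imwrite('pics/w3.png',p);np.save('pics/w3.npy',d)
q=c['mtx']@(np.array(c['view'])@[.448,-.286,.077,1])[:3];print((q/q[2]).round(1))
np.savez('pics/w3.npz',**{k:c[k] for k in('mtx','view')})"
```

```text
time_s: 11.83
position: [0.4476, -0.2888, 0.2805]
tcp_rot: [-0.696, -0.112, 0.701, -0.109]
contact_force: [0.7, 0.6, 0.0]
gripper_width: 0.0005
time_s: 12.08
position: [0.4474, -0.2878, 0.2796]
tcp_rot: [-0.696, -0.113, 0.701, -0.109]
contact_force: [0.5, 0.4, 0.8]
gripper_width: 0.0004
t 12.0833 p [ 0.4474 -0.2878  0.2796] F [0.5 0.4 0.8] w 0.0004 R [[-0.008, 0.309, -0.951], [0.004, -0.951, -0.309], [-1.0, -0.006, 0.006]]
[0.448, -0.286, 0.11] shift [ 0.1696 -0.0005 -0.0022]
[277.2 181.    1. ]
```

View pics/w3.png

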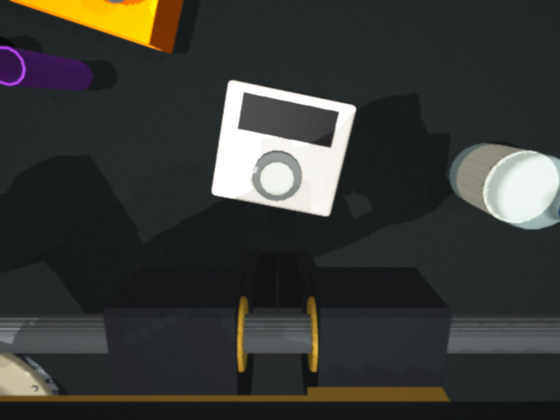

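The button cap is at (277,178) against a predicted (277,181), so it's good to about 3 mm. I'll descend to just above it.

```bash
python3 -m crank '[[[0,0,0],[0.015,0,-0.002],0],[[0,0,0],[0.045,0,-0.003],0],[[0,0,0],[0.08,0,-0.003],0],[[0,0,0],[0.115,0,-0.003],0],[[0,0,0],[0.145,0,-0.003],0],[[0,0,0],[0.16,0,-0.003],0],[[0,0,0],[0.168,0,-0.003],0],[[0,0,0],[0.168,0,-0.003],0]]'
python3 -c "
from h import *
c=np.load('pics/w3.npz');D=np.load('pics/w3.npy')
print(dep(c,277,178,float(np.median(D[174:183,273:282]))))
go([.448,-.286,.098])"
```

```text
time_s: 12.8
position: [0.4491, -0.2846, 0.1111]
tcp_rot: [-0.695, -0.114, 0.701, -0.109]
contact_force: [-0.5, 0.3, -0.6]
gripper_width: 0.0008
[ 0.45033206 -0.28501257  0.07588603]
t 12.8 p [ 0.4491 -0.2846  0.1111] F [-0.5  0.3 -0.6] w 0.0008 R [[-0.009, 0.311, -0.95], [0.005, -0.95, -0.311], [-1.0, -0.008, 0.007]]
[0.448, -0.286, 0.098] shift [0.0131 0.0011 0.0014]
```

```bash
python3 -m crank '[[[0,0,0],[0.006,0,0],0],[[0,0,0],[0.012,0,0],0],[[0,0,0],[0.016,0,0],0],[[0,0,0],[0.018,0,0],0],[[0,0,0],[0.018,0,0],0]]'
python3 -m crank '[[[0,0,0],[0.002,0,0],0],[[0,0,0],[0.003,0,0],0],[[0,0,0],[0.003,0,0],0]]'
```

```text
time_s: 13.22
position: [0.4492, -0.2845, 0.0933]
tcp_rot: [-0.696, -0.114, 0.701, -0.109]
contact_force: [1.5, 0.8, 2.2]
gripper_width: 0.0007
time_s: 13.47
position: [0.4493, -0.2846, 0.0905]
tcp_rot: [-0.696, -0.113, 0.701, -0.109]
contact_force: [-1.3, 0.3, 3.6]
gripper_width: 0.0002
```

Contact is showing (2 N, then 3.6 N). I'll press on in small steps until it reaches the stop.

```bash
python3 -m crank '[[[0,0,0],[0.001,0,0],0],[[0,0,0],[0.002,0,0],0],[[0,0,0],[0.002,0,0],0]]'; python3 -m crank '[[[0,0,0],[0.001,0,0],0],[[0,0,0],[0.001,0,0],0]]'
```

```text
time_s: 13.72
position: [0.4494, -0.2846, 0.0901]
tcp_rot: [-0.696, -0.113, 0.701, -0.11]
contact_force: [-5.7, 5.3, 18.2]
gripper_width: 0.0007
time_s: 13.88
position: [0.4494, -0.2847, 0.0902]
tcp_rot: [-0.696, -0.113, 0.701, -0.11]
contact_force: [-3.5, 3.2, 14.7]
gripper_width: 0.0004
```

It's hard against the stop: 15–18 N with no further travel. The fingertips are at 0.071, which is the button top minus 6 mm. Now I'll release and retreat.

```bash
python3 -m crank '[[[0,0,0],[-0.008,0,0],0],[[0,0,0],[-0.025,0,0],0],[[0,0,0],[-0.05,0,0],0],[[0,0,0],[-0.085,0,0],0],[[0,0,0],[-0.12,0,0],0],[[0,0,0],[-0.15,0,0],0],[[0,0,0],[-0.17,0,0],0],[[0,0,0],[-0.18,0,0],0]]'
python3 -m crank '[[[0,0,0],[0,0,0],0],[[0,0,0],[0,0,0],0],[[0,0,0],[0,0,0],0],[[0,0,0],[0,0,0],0]]'
python3 -c "
from h import *
from bench import viewer
import cv2
go()
c=viewer.get_calibration('wrist');p,D=viewer.camera('wrist')
q=c['mtx']@(np.array(c['view'])@[.449,-.285,.077,1])[:3];u,v=(q/q[2])[:2].round().astype(int)
print(u,v,dep(c,u,v,float(np.median(D[v-4:v+5,u-4:u+5]))))
p,d=viewer.camera('top');p0=cv2.imread('pics/top0.png')
cv2.imwrite('pics/end.png',cv2.vconcat([p0[130:320,60:480],p[130:320,60:480]]))"
```

```text
time_s: 14.55
position: [0.451, -0.2858, 0.2731]
tcp_rot: [-0.697, -0.112, 0.7, -0.111]
contact_force: [-0.3, -0.3, 0.6]
gripper_width: 0.0005
time_s: 14.88
position: [0.4507, -0.2855, 0.2716]
tcp_rot: [-0.696, -0.113, 0.7, -0.11]
contact_force: [0.4, 0.2, 0.6]
gripper_width: 0.0007
t 14.8833 p [ 0.4507 -0.2855  0.2716] F [0.4 0.2 0.6] w 0.0007 R [[-0.007, 0.311, -0.95], [0.003, -0.95, -0.311], [-1.0, -0.005, 0.006]]
277 186 [ 0.44852749 -0.28478817  0.07565262]
```

View pics/end.png

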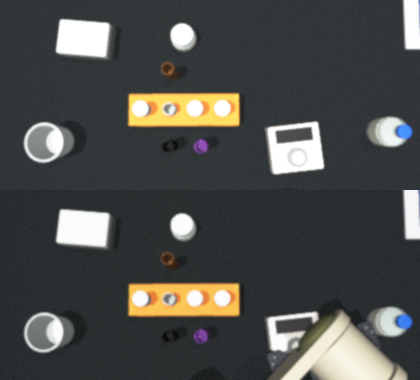

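In the before/after pair, the tubes, beaker (44,142 → 44,332, a 190 px crop offset), tip box, pot and bottle are all where they started. The button top is back at 0.0757 m, against 0.0759 before the press.

```bash
python3 -c "
from bench import r
print(r.job_done())"
```

```text
the job is handed in; nothing more can be done
None
```

The job is done and handed in at about 15 s on the robot's clock, with nothing picked up; the system reports no verdict.

- **Open tube:** I held the tool point (closed gripper) about 45 mm above its mouth for 2.7 s, so the fingertips were about 26 mm above it. I came straight down from z = 0.28 m. The open tube is the second from the left.
- **Beaker:** I did the same above its middle for 2.7 s, with the tool point about 45 mm above the rim.
- **Logger button:** I pressed it until it hit its stop. The force rose to 15–18 N with no further travel, and the fingertips were about 5–6 mm below the button's resting height. I then lifted clear to z = 0.27 m.

**Last checks:**
- The button top read 0.0757 m after the press and 0.0759 m before, so it is up again.
- A before/after view from the top camera shows all tubes, the beaker and the bystanders unmoved. The arm hid the lower half of the logger in that view.
- The force readings I took at the end of each move showed no contact except at the button.

**Disagreement:** the first wrist picture, taken while the arm was still settling, disagreed with the top camera by about 6–7 mm. A repeat brought that down to about 4 mm, well inside the 20 mm tolerance.

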